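Prop the test box door open on its stay

TASK

Prop the small test box's door open so that the box can air: take the stay arm on its roof by the ball knob, swing the spring-closed door open with it, and drop the middle one of the arm's three holes over the peg on the roof until the arm lies flat and holds the door by itself. The peg has been shifted along its slot, so feel for it gently and do not force the arm down on it, and do not knock the memory stick off the roof.

Things in the scene. Friction and masses are not known exactly. Their poses are not given: they have to be found in the camera images.
- test_box: plain aluminium box fixed to the bench, 120 deep (x) x 130 wide (y) x 100 high mm; origin at the centre of its underside, x from its front to its back, y to its left, z up. The door hinges on a vertical axis at x -65, y +62 mm in this frame
- door (a joint): front door, hinged at its left edge (seen from the front); 0 shut, grows in rad to 1.3 as it opens frontwards. A spring closer pulls it shut: 0.1 N m at 0, 0.2 N m at 0.5 rad. The stay's pivot rides on its top edge 109 mm from the hinge axis; door shut, the pivot is at x -65, y -47 mm in the box's frame. On the middle hole it stands open by 0.35 to 0.65 rad
- stay: stay arm: flat steel bar 20 wide, 4 thick, 172 mm long, pivoted on the door's top. Origin on its pivot at mid-thickness, 111 mm above the bench; x runs along the bar to its free end, z up. It swings sideways freely, tips up but not below level, and falls back by its weight (about 80 g). Three round 11 mm holes at x = 70, 98 and 126 mm. At the start it lies level, to the right of the peg
- stay_knob (a point): centre of the black ball knob, 20 mm across, at the stay's free end (in the stay's frame x 160, z 34 mm); to be gripped from above, across the bar
- stay_middle_hole (a point): centre of the stay's middle hole, at mid-thickness of the bar (in the stay's frame x 98, z 0 mm)
- catch: slotted steel plate 40 x 22 x 4 mm fixed on the roof; origin at the centre of its underside, x along the slot (axes as the box's). An 8 mm round-topped peg is clamped upright on the slot's centre line anywhere from x -9 to +9 mm: where is not told and must be seen or felt. Its top is 24 mm above this origin; the level stay's mid-thickness 11 mm above it
- usb_stick: small memory stick, 18 x 53 x 8 mm, lying loose on the back of the roof; origin at the centre of its underside
There are look-alikes about, which are no part of the job. Of the things that look like the usb_stick, the smaller one is meant.

How it is judged:
By the outcome, as a careful person would: the job done as asked, in the order asked, and still so for the second after the job is handed in, with the robot touching nothing.
It also fails if it takes over 64 s, if anything falls off the work surface, if the arm or the gripper's body presses on something with over 40 N, if the wrist force passes 120 N, or if a joint passes its speed limit or range.

ROBOT

A 7-joint arm with a two-finger parallel gripper is mounted at the origin on a cart in front of the work surface, level with it; the furniture and walls round the work are solid. World frame = base frame: x ahead of the robot, y to its left, z up, the work surface at z = 0. Lengths are in m, angles in degrees, forces in N, time in s.
With the tool pointing down it reaches from about 0.4 to 0.85 m from the base axis. Payload 6.9 kg.
Tool frame: the origin (TCP) lies midway between the tips of the shut fingers; the grasp point (between the pads) lies 19 mm behind it; z points along the fingers, y is the line along which they close (so a half turn about z gives the same grasp; the last joint's range is limited). The gripper opens to 85 mm and grips with 20 to 120 N. Pads are 22 mm wide; open, the fingers measure 114 mm over their backs; the gripper's body (76 mm by 85 mm) begins 54 mm behind the grasp point. The pads swing forward as they close: fully open they stand 13 mm farther back than shut.
Start: joints at [77.722, 29.078, -13.613, 85.955, 7.202, 65.827, -8.869], TCP at [0.196, -0.593, 0.231] pointing down, gripper open.
Joint ranges: [-176.47, 176.47], [-13.61, 117.27], [-81.72, 77.17], [0.22, 143.17], [-87.28, 267.28], [10, 112.55], [-165.47, 165.47]. Speed limits (degrees/s): [136.94, 136.94, 180, 180, 180, 180, 180].

INTERFACE

Orientations are given as [roll, pitch, yaw] about the fixed x, y, z axes, in that order (R = Rz(yaw) Ry(pitch) Rx(roll)).
In Python, from bench import arm, eyes gives the robot as it stands.
- The arm moves only by the tool move_arm, never from a script. Its arguments are lists of equal length, an entry for each row: "translation": the shift along the tool's x, y, z in units of 4 cm (1.0 is 4 cm), a list of three; "rotation": the turn, a rotation vector about the tool's x, y, z in units of 45 degrees (1.0 is 45 degrees), a list of three; "claw": the opening, from 0 (shut) to 1 (fully open). A call has 1 to 20 rows; each row shifts and turns the commanded pose from where the row before left it, along the tool's axes as they then stand; what a row does not reach is not made up. A row lasts 1/10 s, in which the tool goes at most 50 mm and 8.59 degrees, less where a joint would pass 70% of its speed; a pose out of reach is approached as far as the arm can. A call with a number of a shift or a turn outside -1 to 1 is refused whole. A call with a gripper value outside its range is refused whole. The fingers move at their own pace and stop on an object; the grip force is fixed at half the most. Time passes only in rows, so rows that do not move let the fingers close. It gives the time, the measured TCP pose, the force, the opening and the grip force at its end, in the units of the state.
- arm.get_state(): the state, without advancing time (a new reading comes with each control period).
- eyes.snapshot(name): name is "scene" or "top" or "wrist"; returns a dict with "image" (420x560x3 uint8, blue, green, red), "mtx" (3x3 intrinsics, pixels), "k1" (the pictures are not rectified: a ray, as slopes to the right and down, at radius r is drawn at 1 + k1 r^2 times it, then the intrinsics apply), "R" (3x3) and "t" (3): a world point X has camera coordinates R X + t; the wrist camera has in their place "T_tool_cam" (4x4, takes a point from camera to tool coordinates, whose origin is the TCP and whose axes are the flange's). Camera axes: x right, y down, z forward; pixel columns grow to the right and rows downward; lengths in m; the calibration is good to about 2 mm. A picture is of the moment at which its call begins: read the wrist's pose just before it. There is no depth.
- arm.hand_in(): hands the job in; it is judged then, once.
The state is a dict: "time_s": time; "qpos": joint angles; "joint_velocities": joint speeds; "joint_efforts": joint torques, N m; "tool_pos": TCP position; "tcp_rot": TCP orientation; "wrist_force": force on the tool from outside, world axes, zero at the start; "torque": the same for the moment, N m; "opening": finger opening in m; "finger_force": force on a finger pad.
Only numpy, scipy, OpenCV 4.12 (cv2) and the standard library are available. Lean on these libraries where they do the work, as an engineer would, in place of code of your own. Each camera call takes 0.05 s, during which the arm holds its last target. There are 200 camera calls.

## Working session

There is one attempt and no reset: what is moved stays moved. The work goes in short steps, Python scripts to look and compute and a tool call to move; the robot and the scene stay as the last step left them, time stands still between calls to the robot, and variables do not carry over. Pictures are saved under pics/ and viewed, at most 10 in all, crops included, and the job is handed in when it is done.

Besides the shell and the picture viewer there is one more tool, called as name(argument=value, ...) on one line, values as JSON. move_arm: Moves the arm, as the interface text tells. Shifts and turns lie within -1 to 1; 1 stands for 4 cm of shift or 45 degrees of turn. Its arguments: {"type":"object","properties":{"translation":{"type":"array","items":{"type":"array","items":{"type":"number"}}},"rotation":{"type":"array","items":{"type":"array","items":{"type":"number"}}},"claw":{"type":"array","items":{"type":"number"}}},"required":["translation","rotation","claw"]}

```bash
mkdir -p pics; ls; python3 - <<'E'
from bench import arm, eyes
import cv2,numpy as np
print(arm.get_state())
a=eyes.snapshot("scene");b=eyes.snapshot("top")
for n,s in(("scene",a),("top",b)):
    cv2.imwrite(f"pics/{n}0.png",s["image"]);print(n,s["mtx"].tolist(),s["k1"],s["R"].tolist(),s["t"].tolist())
E
```

```text
pics
{'time_s': 0.0, 'qpos': array([ 77.72204791,  29.12324253, -13.60889027,  86.00858839,
         7.20087916,  65.82457054,  -8.86929505]), 'joint_velocities': array([-0.01613996, -0.03574072,  0.01275462, -0.09650777, -0.03249913,
        0.09098729, -0.0023359 ]), 'joint_efforts': array([-1.82082576e-04, -6.20595789e+01, -2.18605153e+00, -2.49651003e+01,
        1.28673197e-02,  1.23017561e-02,  4.51003041e-05]), 'tool_pos': array([ 0.19625846, -0.59287249,  0.23045509]), 'tcp_rot': array([-1.79902225e+02,  8.42053386e-04,  1.83230065e+01]), 'wrist_force': array([-0.31486509,  0.60017501,  0.59566714]), 'torque': array([ 0.03581487, -0.0495757 , -0.0531703 ]), 'finger_force': 0.0, 'opening': 0.08520796972210888}
scene [[388.27846088053764, 0.0, 278.9273213792548], [0.0, 388.27846088053764, 211.30282871125016], [0.0, 0.0, 1.0]] -0.09705853872327745 [[0.8287347586123497, -0.5594853932273773, -0.013220992131352534], [-0.28485995931523705, -0.4013770924169199, -0.8704890770491382], [0.48171932019242475, 0.7251706864236489, -0.49201013414888306]] [-0.5635109425821263, 0.08654032490037755, 0.9261635589099495]
top [[483.3454836474186, 0.0, 272.94581663435366], [0.0, 483.3454836474186, 211.39118315466635], [0.0, 0.0, 1.0]] -0.14240981770154199 [[-0.010498391643741157, -0.9999391935358639, -0.003375352387597255], [-0.9796978831018404, 0.010961595540623087, -0.2001796724669526], [0.2002044994965579, 0.0012052609881778736, -0.9797533902606732]] [-0.304886831416149, 0.46963603645678, 0.8754990347188276]
```

View pics/scene0.png

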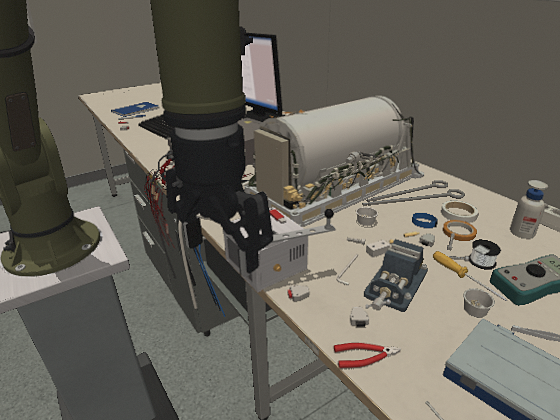

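View pics/top0.png

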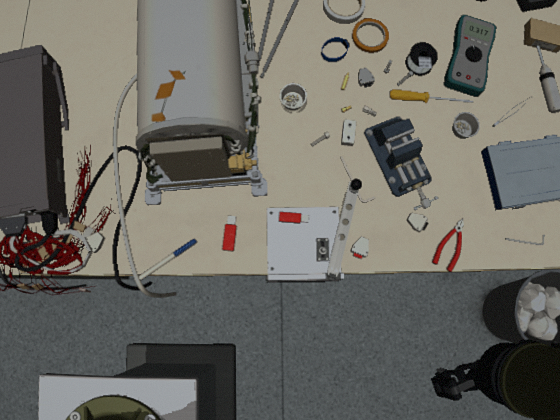

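The scene view shows the box at about (270,250), with the black knob at (329,213). In the top view the box roof is at (300,243), the stay runs from (335,275) to the knob at (355,185), and the catch is at (322,249). There are two red sticks: (289,217) on the roof and (230,235) on the bench. The one on the roof is smaller and fits the description. I'll check that in an enlarged crop.

```bash
cat > h.py <<'E'
import numpy as np, cv2
from bench import arm, eyes
from scipy.spatial.transform import Rotation as Rot
def cam(s,tool=None):
    if "R" in s: R=np.array(s["R"]);t=np.array(s["t"]);return R.T,-R.T@t
    T=np.eye(4);T[:3,:3]=Rot.from_euler('xyz',tool["tcp_rot"],degrees=True).as_matrix();T[:3,3]=tool["tool_pos"]
    T=T@np.array(s["T_tool_cam"]);return T[:3,:3],T[:3,3]
def ray(s,uv,tool=None):
    K=np.array(s["mtx"]);p=cv2.undistortPoints(np.array([[uv]],float),K,np.array([s["k1"],0,0,0.]))[0,0]
    # k1 small: same model as OpenCV
    A,c=cam(s,tool);d=A@np.r_[p,1];return c,d/np.linalg.norm(d)
def onz(s,uv,z,tool=None):
    c,d=ray(s,uv,tool);return c+d*(z-c[2])/d[2]
def tri(rs):
    A=sum(np.eye(3)-np.outer(d,d) for c,d in rs);b=sum((np.eye(3)-np.outer(d,d))@c for c,d in rs)
    X=np.linalg.solve(A,b);return X,[np.linalg.norm(np.cross(X-c,d)) for c,d in rs]
def proj(s,X,tool=None):
    A,c=cam(s,tool);p=A.T@(np.array(X)-c);K=np.array(s["mtx"])
    return cv2.projectPoints(p.reshape(1,1,3),np.zeros(3),np.zeros(3),K,np.array([s["k1"],0,0,0.]))[0].ravel()
E
python3 - <<'E'
from h import *
a=eyes.snapshot("top")["image"]
c=a[165:290,215:385];cv2.imwrite("pics/top1.png",cv2.resize(c,None,fx=4.7,fy=4.7,interpolation=cv2.INTER_CUBIC))
a=eyes.snapshot("scene")["image"]
c=a[190:310,220:360];cv2.imwrite("pics/scene1.png",cv2.resize(c,None,fx=5,fy=5,interpolation=cv2.INTER_CUBIC))
E
```

```text
(no output)
```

View pics/top1.png

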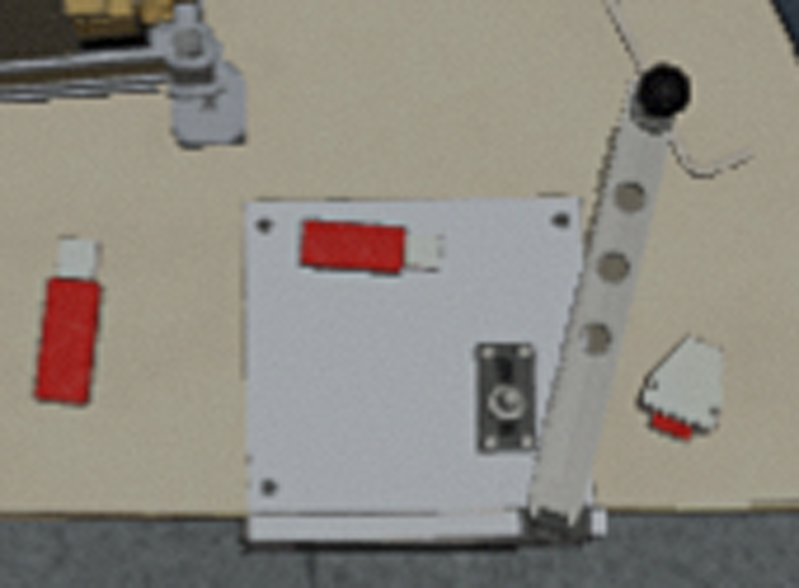

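View pics/scene1.png

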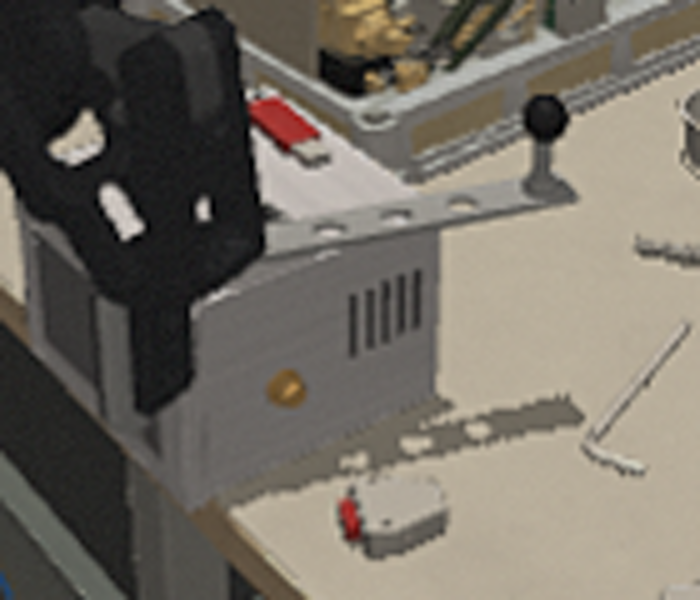

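The crop confirms it: the roof stick (crop 352,247) is smaller than the bench one (68,320). The peg is at crop (508,399), about mid-slot, and the holes are at (596,338), (613,267) and (629,196). The knob is at (664,91) in the top crop and (546,117) in the scene crop. Next I'll turn these into positions.

```bash
cat > m.py <<'E'
from h import *
T=eyes.snapshot("top");S=eyes.snapshot("scene")
t=lambda u,v:((u+.5)/4.7+214.5,(v+.5)/4.7+164.5)
s=lambda u,v:((u+.5)/5+219.5,(v+.5)/5+189.5)
pr=lambda n,x:print(n,np.round(np.array(x)*1000,1))
k,e=tri([ray(T,t(664,91)),ray(S,s(546,117))]);pr("knob",k);pr("res",e)
for n,a,b in(("h70",(596,338),(330,230)),("h98",(613,267),(397,215)),("h126",(629,196),(463,203))):
    x,e=tri([ray(T,t(*a)),ray(S,s(*b))]);pr(n,x);pr(" res",e);pr(" onz.111",onz(T,t(*a),.111))
for n,a in(("BL",(245,200)),("BR",(580,197)),("FL",(246,514))):pr(n,onz(T,t(*a),.100))
for n,a in(("cBL",(476,343)),("cBR",(536,344)),("cFR",(535,452)),("cFL",(476,452))):pr(n,onz(T,t(*a),.104))
pr("peg",onz(T,t(508,399),.124))
pr("stick",onz(T,t(370,247),.108))
pr("stick tri",tri([ray(T,t(352,247)),ray(S,s(283,124))])[0])
for n,a in(("machineFR",(245,145)),("cornertop",(190,40))):pr(n,onz(T,t(*a),.0))
# colour check knob
E
python3 m.py
```

```text
knob [ 493.7 -454.4  143.4]
res [0.3 0.3]
h70 [ 406.9 -430.2  110.2]
 res [0.1 0.1]
 onz.111 [ 406.7 -430.   111. ]
h98 [ 433.8 -437.5  111. ]
 res [0.2 0.2]
 onz.111 [ 433.7 -437.5  111. ]
h126 [ 461.2 -444.8  110.4]
 res [0.1 0.1]
 onz.111 [ 461.  -444.7  111. ]
BL [ 463.4 -298.9  100. ]
BR [ 463.1 -427.5  100. ]
FL [ 343.5 -298.3  100. ]
cBL [ 406.5 -385.6  104. ]
cBR [ 405.8 -408.2  104. ]
cFR [ 365.  -406.6  104. ]
cFL [ 365.3 -384.5  104. ]
peg [ 382.6 -395.   124. ]
stick [ 443.  -346.1  108. ]
stick tri [ 444.5 -339.7  102.7]
machineFR [ 508.9 -297.7    0. ]
cornertop [ 556.1 -274.1    0. ]
```

```bash
cat > plan.py <<'E'
from h import *
def rows(targets):
    """targets: list of (pos mm, Rot, n rows); prints rows in tool units"""
    st=arm.get_state();p=np.array(st["tool_pos"]);R=Rot.from_euler('xyz',st["tcp_rot"],degrees=True)
    print("t",st["time_s"],"p",np.round(p*1e3,1),"rpy",np.round(st["tcp_rot"],1),"F",np.round(st["wrist_force"],1),"open",round(st["opening"],4))
    tr=[];ro=[]
    for P,Q,n in targets:
        P=np.array(P)/1e3;w=(R.inv()*Q).as_rotvec();p0,R0=p,R
        for i in range(1,n+1):
            q=p0+(P-p0)*i/n;S=R0*Rot.from_rotvec(w*i/n)
            tr.append((R.inv().apply(q-p)/.04).round(3).tolist());ro.append(((R.inv()*S).as_rotvec(degrees=True)/45).round(3).tolist())
            p,R=q,S
    print("max mm",max(np.linalg.norm(x) for x in tr)*40,"deg",max(np.linalg.norm(x) for x in ro)*45)
    print(tr);print(ro)
def down(yaw,tip=0): # tool x along bar, tip up by 'tip'
    return Rot.from_euler('ZY',[yaw,-tip],degrees=True)*Rot.from_euler('x',180,degrees=True)
E
python3 -c "
from plan import *
rows([((493.7,-454.2,190),down(-15.1),12)])"
```

```text
t 0.3 p [ 196.4 -593.2  231. ] rpy [-180.    -0.    18.3] F [-0.4 -0.1 -0. ] open 0.0854
max mm 27.57175366203608 deg 2.79
[[0.679, -0.08, 0.085], [0.674, -0.113, 0.085], [0.668, -0.146, 0.085], [0.66, -0.178, 0.085], [0.651, -0.21, 0.085], [0.64, -0.241, 0.085], [0.627, -0.272, 0.085], [0.613, -0.302, 0.085], [0.598, -0.332, 0.085], [0.581, -0.36, 0.085], [0.563, -0.388, 0.085], [0.543, -0.415, 0.085]]
[[-0.0, 0.0, 0.062], [-0.0, 0.0, 0.062], [-0.0, 0.0, 0.062], [-0.0, 0.0, 0.062], [-0.0, 0.0, 0.062], [-0.0, 0.0, 0.062], [-0.0, 0.0, 0.062], [-0.0, 0.0, 0.062], [-0.0, 0.0, 0.062], [-0.0, 0.0, 0.062], [-0.0, 0.0, 0.062], [-0.0, 0.0, 0.062]]
```

move_arm(translation=[[0.68,-0.08,0.085],[0.67,-0.11,0.085],[0.67,-0.15,0.085],[0.66,-0.18,0.085],[0.65,-0.21,0.085],[0.64,-0.24,0.085],[0.63,-0.27,0.085],[0.61,-0.3,0.085],[0.6,-0.33,0.085],[0.58,-0.36,0.085],[0.56,-0.39,0.085],[0.54,-0.41,0.085],[0,0,0],[0,0,0]], rotation=[[0,0,0.062],[0,0,0.062],[0,0,0.062],[0,0,0.062],[0,0,0.062],[0,0,0.062],[0,0,0.062],[0,0,0.062],[0,0,0.062],[0,0,0.062],[0,0,0.062],[0,0,0.062],[0,0,0],[0,0,0]], claw=[1,1,1,1,1,1,1,1,1,1,1,1,1,1])

```text
time_s: 1.7
tool_pos: [0.4939, -0.4541, 0.1901]
tcp_rot: [-180.0, 0.0, -15.0]
wrist_force: [-1.3, -0.7, -0.6]
opening: 0.0854
finger_force: 0.0
```

```bash
python3 -c "
from plan import *
rows([((493.7,-454.2,125),down(-15.1),5)])
st=arm.get_state();w=eyes.snapshot('wrist');cv2.imwrite('pics/w1.png',w['image'])
print(w['T_tool_cam'],w['mtx'],w['k1'])
for n,x in (('knob',(.4937,-.4542,.145)),('h98',(.4338,-.4375,.113)),('peg',(.3826,-.3956,.124))): print(n,proj(w,x,st))
"
```

```text
t 1.7 p [ 493.9 -454.1  190.1] rpy [-180.    0.  -15.] F [-1.3 -0.7 -0.6] open 0.0854
max mm 13.00012307634047 deg 0.0
[[-0.001, 0.001, 0.325], [-0.001, 0.001, 0.325], [-0.001, 0.001, 0.325], [-0.001, 0.001, 0.325], [-0.001, 0.001, 0.325]]
[[-0.0, 0.0, 0.0], [-0.0, 0.0, 0.0], [-0.0, 0.0, 0.0], [-0.0, 0.0, 0.0], [-0.0, 0.0, 0.0]]
[[ 1.92082892e-03 -9.58529802e-01 -2.84985841e-01  7.12643813e-02]
 [ 9.99998143e-01  1.88519040e-03  3.99367810e-04  1.34161771e-04]
 [ 1.54446623e-04 -2.84986079e-01  9.58531643e-01 -1.41191090e-01]
 [ 0.00000000e+00  0.00000000e+00  0.00000000e+00  1.00000000e+00]] [[296.40900095   0.         279.27367291]
 [  0.         296.40900095 206.54522687]
 [  0.           0.           1.        ]] -0.03975482516505992
knob [279.11932127 229.40681018]
h98 [278.32048534 285.17330755]
peg [246.82671833 352.84793175]
```

View pics/w1.png

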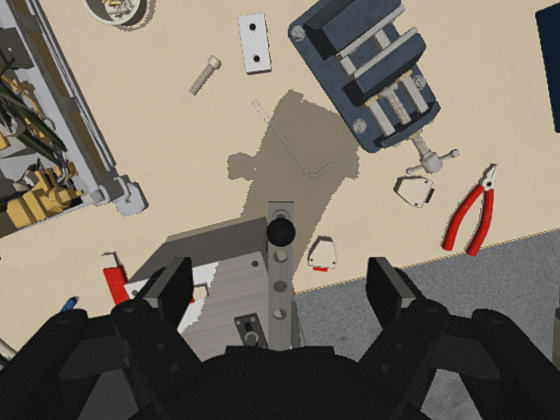

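The wrist view shows the knob at (281,232) between the open fingers and the middle hole at (279,286). Both are within about 3 px of where I predicted, so I'll descend and grip.

move_arm(translation=[[0,0,0.325],[0,0,0.325],[0,0,0.325],[0,0,0.325],[0,0,0.325],[0,0,0],[0,0,0],[0,0,0],[0,0,0],[0,0,0],[0,0,0],[0,0,0],[0,0,0],[0,0,0],[0,0,0],[0,0,0]], rotation=[[0,0,0],[0,0,0],[0,0,0],[0,0,0],[0,0,0],[0,0,0],[0,0,0],[0,0,0],[0,0,0],[0,0,0],[0,0,0],[0,0,0],[0,0,0],[0,0,0],[0,0,0],[0,0,0]], claw=[1,1,1,1,1,1,0,0,0,0,0,0,0,0,0,0])

```text
time_s: 3.35
tool_pos: [0.4937, -0.4548, 0.1256]
tcp_rot: [180.0, -0.0, -15.2]
wrist_force: [1.4, -0.2, 1.5]
opening: 0.0168
finger_force: 58.4
```

```bash
cat >> plan.py <<'E'
P0=np.array([339.2,-411.8,111.]);H=P0+[0,109,0]
OFF=down(-15.15).apply(np.array([493.7,-454.8,125.6])-P0,inverse=True) # in tool axes
def pose(th,psi,tip):
    P=H+109*np.array([-np.sin(th),-np.cos(th),0]);Q=down(psi,tip);return P+Q.apply(OFF),Q
def path(segs): # segs: list of (th0,psi0,tip0),(th1,psi1,tip1),n
    out=[]
    for a,b,n in segs:
        for i in range(1,n+1):
            out.append((*pose(*(np.array(a)+(np.array(b)-np.array(a))*i/n)),1))
    rows(out)
E
python3 -c "
from plan import *
print(OFF)
path([((0,-15.15,0),(0,-15.15,15),8),((0,-15.15,15),(.1,-15.15,15),4)])"
```

```text
[160.36826027   1.12742928 -14.6       ]
t 3.35 p [ 493.7 -454.8  125.6] rpy [180.   -0.  -15.2] F [ 1.4 -0.2  1.5] open 0.0168
max mm 5.2698387072091695 deg 1.8900000000000001
[[-0.014, -0.0, -0.13], [-0.014, 0.0, -0.131], [-0.014, -0.0, -0.131], [-0.014, -0.0, -0.131], [-0.014, -0.0, -0.131], [-0.014, 0.0, -0.131], [-0.014, 0.0, -0.131], [-0.014, -0.0, -0.131], [-0.064, 0.017, -0.017], [-0.064, 0.015, -0.017], [-0.064, 0.014, -0.017], [-0.065, 0.012, -0.017]]
[[0.0, 0.041, -0.0], [-0.0, 0.042, -0.0], [0.0, 0.042, 0.0], [-0.0, 0.042, -0.0], [0.0, 0.042, 0.0], [-0.0, 0.042, 0.0], [0.0, 0.042, 0.0], [-0.0, 0.042, 0.0], [0.0, -0.0, -0.0], [0.0, 0.0, 0.0], [0.0, 0.0, 0.0], [0.0, 0.0, 0.0]]
```

move_arm(translation=[[-0.014,0,-0.13],[-0.014,0,-0.131],[-0.014,0,-0.131],[-0.014,0,-0.131],[-0.014,0,-0.131],[-0.014,0,-0.131],[-0.014,0,-0.131],[-0.014,0,-0.131],[0,0,0],[0,0,0]], rotation=[[0,0.041,0],[0,0.042,0],[0,0.042,0],[0,0.042,0],[0,0.042,0],[0,0.042,0],[0,0.042,0],[0,0.042,0],[0,0,0],[0,0,0]], claw=[0,0,0,0,0,0,0,0,0,0])

```text
time_s: 4.35
tool_pos: [0.4843, -0.4524, 0.1665]
tcp_rot: [-180.0, -15.0, -15.2]
wrist_force: [1.6, 0.1, -1.1]
opening: 0.0166
finger_force: 58.5
```

```bash
python3 -c "
from plan import *
p,Q=pose(0,-15.15,15);print(p,Q.as_euler('xyz',degrees=True))
path([((0,-15.15,15),(.53,-15.15,15),18)])
a=eyes.snapshot('scene')['image'][160:310,200:380];cv2.imwrite('pics/s2.png',cv2.resize(a,None,fx=4,fy=4))"
```

```text
[ 484.77807314 -452.38432473  166.60887705] [180.   -15.   -15.15]
t 4.35 p [ 484.3 -452.4  166.5] rpy [-180.   -15.   -15.2] F [ 1.6  0.1 -1.1] open 0.0166
max mm 3.22490309931942 deg 0.06363961030678927
[[-0.064, 0.016, -0.021], [-0.076, 0.018, -0.02], [-0.076, 0.015, -0.02], [-0.076, 0.013, -0.02], [-0.077, 0.011, -0.021], [-0.077, 0.008, -0.021], [-0.077, 0.006, -0.021], [-0.077, 0.003, -0.021], [-0.077, 0.001, -0.021], [-0.077, -0.001, -0.021], [-0.077, -0.004, -0.021], [-0.077, -0.006, -0.021], [-0.077, -0.008, -0.021], [-0.077, -0.011, -0.021], [-0.076, -0.013, -0.02], [-0.076, -0.015, -0.02], [-0.076, -0.018, -0.02], [-0.075, -0.02, -0.02]]
[[0.0, -0.001, -0.001], [-0.0, -0.0, 0.0], [0.0, 0.0, 0.0], [0.0, 0.0, 0.0], [0.0, 0.0, 0.0], [0.0, 0.0, 0.0], [0.0, 0.0, 0.0], [0.0, 0.0, 0.0], [0.0, 0.0, 0.0], [0.0, 0.0, 0.0], [0.0, 0.0, 0.0], [0.0, 0.0, 0.0], [0.0, 0.0, 0.0], [0.0, 0.0, 0.0], [0.0, 0.0, 0.0], [0.0, 0.0, 0.0], [0.0, 0.0, 0.0], [0.0, 0.0, 0.0]]
```

View pics/s2.png

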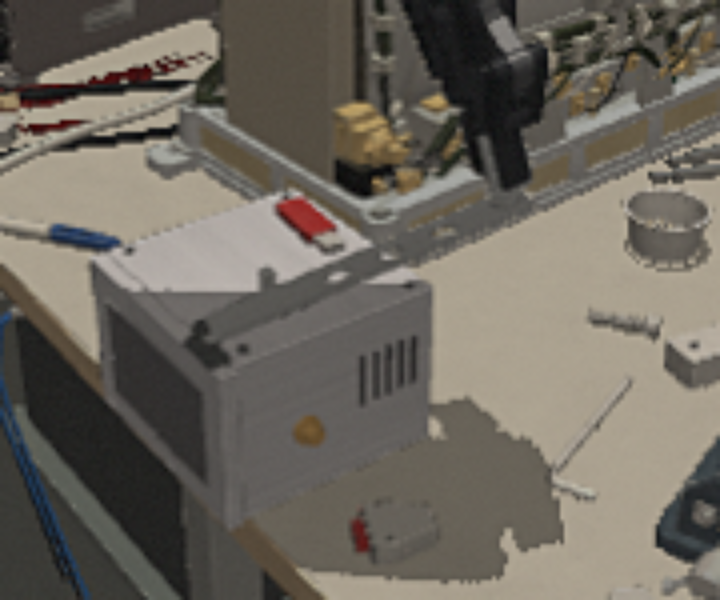

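The stay is tipped up with its knob at (515,190) in the fingers, the peg shows at (265,278), and the roof stick is undisturbed. Next I'll pull the door open.

move_arm(translation=[[-0.076,0.019,-0.02],[-0.076,0.018,-0.02],[-0.076,0.015,-0.02],[-0.076,0.013,-0.02],[-0.077,0.011,-0.021],[-0.077,0.008,-0.021],[-0.077,0.006,-0.021],[-0.077,0.003,-0.021],[-0.077,0.001,-0.021],[-0.077,-0.001,-0.021],[-0.077,-0.004,-0.021],[-0.077,-0.006,-0.021],[-0.077,-0.008,-0.021],[-0.077,-0.011,-0.021],[-0.076,-0.013,-0.02],[-0.076,-0.015,-0.02],[-0.076,-0.018,-0.02],[-0.075,-0.02,-0.02],[0,0,0],[0,0,0]], rotation=[[0,0,0],[0,0,0],[0,0,0],[0,0,0],[0,0,0],[0,0,0],[0,0,0],[0,0,0],[0,0,0],[0,0,0],[0,0,0],[0,0,0],[0,0,0],[0,0,0],[0,0,0],[0,0,0],[0,0,0],[0,0,0],[0,0,0],[0,0,0]], claw=[0,0,0,0,0,0,0,0,0,0,0,0,0,0,0,0,0,0,0,0])

```text
time_s: 6.4
tool_pos: [0.4295, -0.4373, 0.1664]
tcp_rot: [-180.0, -15.1, -15.2]
wrist_force: [0.9, -1.5, 1.4]
opening: 0.0166
finger_force: 58.5
```

```bash
python3 -c "
from plan import *
p,Q=pose(.53,-15.15,15);print(p)
# theta so that at tip 0 the hole sits on peg
from scipy.optimize import fsolve
for peg in ((382.6,-395.6),(382.6,-395.0),(382.6,-396.2)):
    f=lambda v:(H+109*np.array([-np.sin(v[0]),-np.cos(v[0]),0])+98*np.array([np.cos(v[1]),np.sin(v[1]),0]))[:2]-peg
    s=fsolve(f,[.5,0]);print(peg,s[0],np.degrees(s[1]))
path([((.53,-15.15,15),(.526,.5,15),12)])
t=eyes.snapshot('top');a=t['image'][165:300,255:390];cv2.imwrite('pics/t2.png',cv2.resize(a,None,fx=4.4,fy=4.4,interpolation=cv2.INTER_CUBIC))"
```

```text
[ 429.67493895 -437.43029541  166.60887705]
(382.6, -395.6) 0.5245291893155365 0.9039197025940712
(382.6, -395.0) 0.5244078367785586 1.2586464583148884
(382.6, -396.2) 0.5246105100433913 0.550504672080633
t 6.4 p [ 429.5 -437.3  166.4] rpy [-180.   -15.1  -15.2] F [ 0.9 -1.5  1.4] open 0.0166
max mm 3.440232550279123 deg 1.3135067567393781
[[0.008, -0.083, -0.003], [0.001, -0.086, 0.0], [0.001, -0.086, 0.0], [0.001, -0.086, 0.0], [0.0, -0.086, 0.0], [0.0, -0.086, 0.0], [0.0, -0.086, 0.0], [0.0, -0.086, 0.0], [0.0, -0.086, 0.0], [0.0, -0.086, 0.0], [0.0, -0.086, 0.0], [0.0, -0.086, 0.0]]
[[0.008, -0.002, -0.028], [0.008, -0.0, -0.028], [0.008, 0.0, -0.028], [0.008, 0.0, -0.028], [0.008, 0.0, -0.028], [0.008, -0.0, -0.028], [0.008, 0.0, -0.028], [0.008, 0.0, -0.028], [0.008, -0.0, -0.028], [0.008, -0.0, -0.028], [0.008, 0.0, -0.028], [0.008, -0.0, -0.028]]
```

View pics/t2.png

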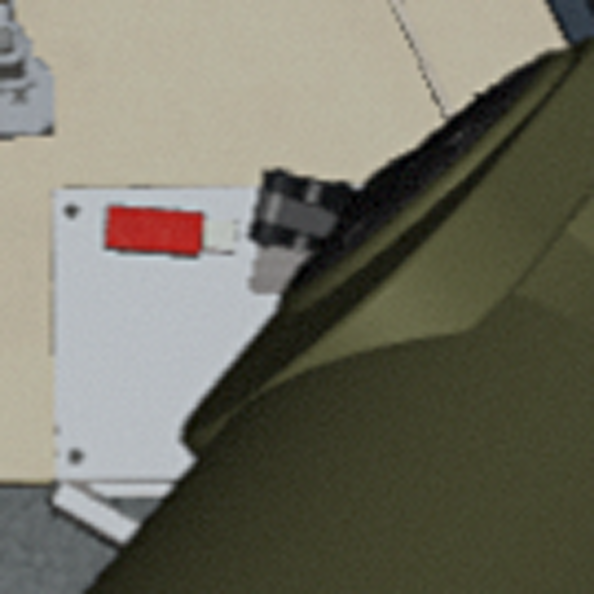

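The door now stands open, its edge running from (60,490) to (130,545). The robot arm hides the catch in this view, and the stick is still at (155,230). I'll swing the stay over the peg.

move_arm(translation=[[0.006,-0.085,0],[0.002,-0.088,0],[0.001,-0.088,0],[0.001,-0.088,0],[0,-0.088,0],[0,-0.088,0],[0,-0.088,0],[0,-0.088,0],[0,-0.088,0],[0,-0.088,0],[0,-0.088,0],[0,-0.088,0],[0,0,0],[0,0,0]], rotation=[[0.008,0,-0.029],[0.008,0,-0.029],[0.008,0,-0.029],[0.008,0,-0.029],[0.008,0,-0.029],[0.008,0,-0.029],[0.008,0,-0.029],[0.008,0,-0.029],[0.008,0,-0.029],[0.008,0,-0.029],[0.008,0,-0.029],[0.008,0,-0.029],[0,0,0],[0,0,0]], claw=[0,0,0,0,0,0,0,0,0,0,0,0,0,0])

```text
time_s: 7.85
tool_pos: [0.4355, -0.3958, 0.1666]
tcp_rot: [-179.9, -15.1, 1.0]
wrist_force: [2.5, 0.4, 0.2]
opening: 0.0165
finger_force: 58.5
```

```bash
python3 -c "
from plan import *
p,Q=pose(.5245,.9,15);print(p,Q.as_euler('xyz',degrees=True))
path([((.5245,.9,15),(.5245,.9,10),4)])
st=arm.get_state();w=eyes.snapshot('wrist');s=eyes.snapshot('scene')
for n,x in (('peg',(.3826,-.3956,.124)),('cat',(.3857,-.3962,.104)),('h98',(.3826-.098*(1-np.cos(np.radians(15))),-.3956,.111+.098*np.sin(np.radians(15))))): print(n,proj(w,x,st),proj(s,x))
b=cv2.resize(s['image'][180:300,220:330],None,fx=5,fy=5,interpolation=cv2.INTER_CUBIC);cv2.imwrite('pics/c3.png',b)
"
```

```text
[ 435.73910069 -395.90113446  166.60887705] [180.  -15.    0.9]
t 7.85 p [ 435.5 -395.8  166.6] rpy [-179.9  -15.1    1. ] F [2.5 0.4 0.2] open 0.0165
max mm 3.554602650086223 deg 1.3634331666788806
[[0.012, 0.003, 0.088], [0.007, -0.0, 0.088], [0.007, 0.0, 0.088], [0.007, 0.0, 0.088]]
[[-0.003, -0.03, 0.003], [0.0, -0.028, 0.0], [0.0, -0.028, -0.0], [-0.0, -0.028, 0.0]]
peg [277.76808585 323.68233169] [265.31373486 225.75786302]
cat [278.83962852 308.41000838] [267.09802141 233.965374  ]
h98 [277.53065291 336.88077541] [263.66723603 220.86019372]
```

View pics/c3.png

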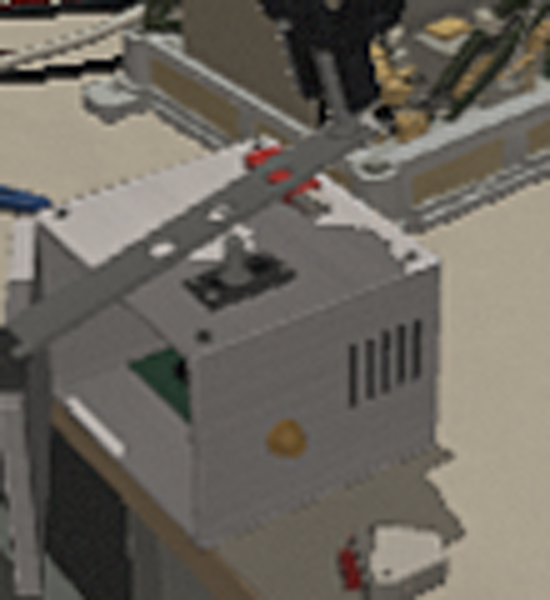

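The scene crop shows the peg at (235,242), just below the middle hole at (219,213), with the catch centred near (241,279). I'll lower the stay to just above the peg and check the alignment there.

move_arm(translation=[[0.008,0,0.088],[0.007,0,0.088],[0.007,0,0.088],[0.007,0,0.088],[0,0,0],[0,0,0]], rotation=[[0,-0.028,0],[0,-0.028,0],[0,-0.028,0],[0,-0.028,0],[0,0,0],[0,0,0]], claw=[0,0,0,0,0,0])

```text
time_s: 8.55
tool_pos: [0.4403, -0.3953, 0.1529]
tcp_rot: [-179.9, -10.0, 1.1]
wrist_force: [2.0, 0.0, -0.5]
opening: 0.0173
finger_force: 58.5
```

```bash
python3 -c "
from plan import *
print(arm.get_state()['tool_pos'],pose(.5245,.9,10)[0])
st=arm.get_state();w=eyes.snapshot('wrist');s=eyes.snapshot('scene')
c=np.cos(np.radians(10));
for n,x in (('peg',(.3826,-.3956,.124)),('cat',(.3857,-.3962,.104)),('h98',(.3826-.098*(1-c),-.3956,.111+.098*.1736)),('h126',(.3826-.098*(1-c)+.028*c,-.3952,.111+.126*.1736)),('h70',(.3826-.098*(1-c)-.028*c,-.396,.111+.070*.1736))): print(n,proj(w,x,st),proj(s,x))
a=cv2.resize(w['image'][255:355,230:330],None,fx=4,fy=4,interpolation=cv2.INTER_CUBIC)
b=cv2.resize(s['image'][205:250,235:290],None,fx=7.2727,fy=8.8889,interpolation=cv2.INTER_CUBIC)
b=cv2.resize(s['image'][205:255,240:290],(400,400),interpolation=cv2.INTER_CUBIC)
cv2.imwrite('pics/c4.png',np.hstack([a,b]))
"
```

```text
[ 0.44032675 -0.39532925  0.1528936 ] [ 440.01013012 -395.83403977  153.22584935]
peg [278.11783607 332.60073456] [265.31373486 225.75786302]
cat [279.21161107 313.68579953] [267.09802141 233.965374  ]
h98 [278.0319615  338.12115541] [264.60791539 224.24149494]
h126 [278.28346403 300.30937931] [276.17450668 217.88979235]
h70 [277.80451174 372.38414396] [252.70699935 230.77559815]
```

View pics/c4.png

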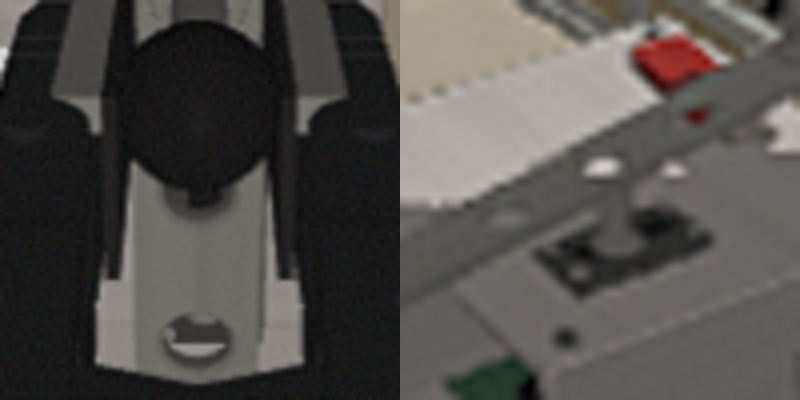

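Both views look aligned. In the scene crop the peg axis is at x≈621 and the middle hole at (602,168), one step above it. I'll lower in small steps and watch the force.

```bash
python3 -c "
from plan import *
path([((.5245,.9,10),(.5245,.9,6),5),((.5245,.9,6),(.5245,.9,0),6)])"
```

```text
t 8.65 p [ 439.9 -395.6  153.1] rpy [-179.9  -10.1    1.1] F [ 2.2 -0.1  0.1] open 0.0172
max mm 2.8102668912400475 deg 0.99
[[0.007, 0.006, 0.054], [0.005, -0.0, 0.056], [0.005, 0.0, 0.056], [0.005, -0.0, 0.056], [0.005, 0.0, 0.056], [0.006, 0.0, 0.07], [0.006, -0.0, 0.07], [0.006, -0.0, 0.07], [0.006, 0.0, 0.07], [0.006, 0.0, 0.07], [0.006, 0.0, 0.07]]
[[-0.003, -0.019, 0.004], [0.0, -0.018, -0.0], [0.0, -0.018, -0.0], [-0.0, -0.018, -0.0], [-0.0, -0.018, 0.0], [0.0, -0.022, -0.0], [0.0, -0.022, -0.0], [0.0, -0.022, -0.0], [-0.0, -0.022, 0.0], [0.0, -0.022, -0.0], [-0.0, -0.022, -0.0]]
```

move_arm(translation=[[0.005,0,0.056],[0.005,0,0.056],[0.005,0,0.056],[0,0,0],[0,0,0]], rotation=[[0,-0.018,0],[0,-0.018,0],[0,-0.018,0],[0,0,0],[0,0,0]], claw=[0,0,0,0,0])

```text
time_s: 9.15
tool_pos: [0.4419, -0.3955, 0.1465]
tcp_rot: [-179.9, -7.6, 1.1]
wrist_force: [2.9, 0.4, 0.1]
opening: 0.0163
finger_force: 58.5
```

move_arm(translation=[[0.005,0,0.056],[0.005,0,0.056],[0,0,0],[0,0,0]], rotation=[[0,-0.018,0],[0,-0.018,0],[0,0,0],[0,0,0]], claw=[0,0,0,0])

```text
time_s: 9.55
tool_pos: [0.443, -0.3956, 0.1421]
tcp_rot: [-179.9, -6.0, 1.1]
wrist_force: [5.6, 0.1, -0.1]
opening: 0.0167
finger_force: 58.5
```

The sideways force rose to +5.6 N in x with no vertical force. So the peg is inside the hole and pressing on its back rim, which means it sits slightly farther back than I measured. I'll ease toward +x.

move_arm(translation=[[0.025,0,0.003],[0.025,0,0.003],[0,0,0],[0,0,0]], rotation=[[0,0,0],[0,0,0],[0,0,0],[0,0,0]], claw=[0,0,0,0])

```text
time_s: 9.95
tool_pos: [0.4441, -0.3956, 0.142]
tcp_rot: [-179.9, -6.0, 1.1]
wrist_force: [2.3, -0.5, -0.1]
opening: 0.0168
finger_force: 58.5
```

move_arm(translation=[[0.018,0,0.07],[0.006,0,0.07],[0,0,0],[0,0,0]], rotation=[[0,-0.022,0],[0,-0.022,0],[0,0,0],[0,0,0]], claw=[0,0,0,0])

```text
time_s: 10.35
tool_pos: [0.4464, -0.3953, 0.1364]
tcp_rot: [-179.9, -4.0, 1.1]
wrist_force: [2.0, 0.3, 0.1]
opening: 0.0168
finger_force: 58.5
```

move_arm(translation=[[0.006,0,0.07],[0.006,0,0.07],[0,0,0],[0,0,0]], rotation=[[0,-0.022,0],[0,-0.022,0],[0,0,0],[0,0,0]], claw=[0,0,0,0])

```text
time_s: 10.75
tool_pos: [0.4471, -0.3953, 0.1309]
tcp_rot: [-179.9, -2.0, 1.1]
wrist_force: [2.0, -1.2, 0.5]
opening: 0.0168
finger_force: 58.5
```

move_arm(translation=[[0.006,0,0.07],[0.004,0,0.055],[0,0,0],[0,0,0]], rotation=[[0,-0.022,0],[0,-0.02,0],[0,0,0],[0,0,0]], claw=[0,0,0,0])

```text
time_s: 11.15
tool_pos: [0.4477, -0.3954, 0.1261]
tcp_rot: [-179.9, -0.2, 1.1]
wrist_force: [2.0, -1.3, -0.0]
opening: 0.0163
finger_force: 58.6
```

The stay is level. I'll release, then rise straight up.

move_arm(translation=[[0,0,0],[0,0,0],[0,0,0],[0,0,0],[0,0,0],[0,0,0],[0,0,-0.2],[0,0,-0.4],[0,0,-0.6],[0,0,-0.6],[0,0,-0.6],[0,0,0],[0,0,0]], rotation=[[0,0,0],[0,0,0],[0,0,0],[0,0,0],[0,0,0],[0,0,0],[0,0,0],[0,0,0],[0,0,0],[0,0,0],[0,0,0],[0,0,0],[0,0,0]], claw=[0.6,0.6,0.6,0.6,0.6,0.6,0.6,0.6,0.6,0.6,0.6,0.6,0.6])

```text
time_s: 12.45
tool_pos: [0.4473, -0.3958, 0.223]
tcp_rot: [-180.0, -0.2, 1.1]
wrist_force: [0.1, 0.2, -0.2]
opening: 0.0511
finger_force: 0.0
```

```bash
python3 -c "
from plan import *
st=arm.get_state();w=eyes.snapshot('wrist');s=eyes.snapshot('scene')
print(proj(w,(.384,-.396,.124),st))
a=cv2.resize(w['image'][200:350,200:350],(400,400),interpolation=cv2.INTER_CUBIC)
b=cv2.resize(s['image'][195:295,235:335],(400,400),interpolation=cv2.INTER_CUBIC)
cv2.imwrite('pics/c5.png',np.hstack([a,b]))
"
```

```text
[278.24275221 273.70802208]
```

View pics/c5.png

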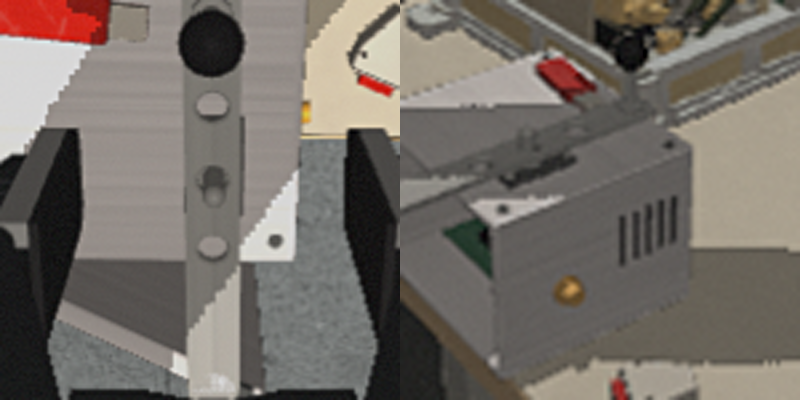

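The left (wrist) crop shows the peg standing up through the middle hole at (213,183), with the outer holes empty at (212,104) and (212,246). The right crop shows the stay flat, the door held open, and the stick still on the roof at (567,80). The gripper is clear, so I'll hand in.

```bash
python3 -c "
from bench import arm
print(arm.hand_in())"
```

```text
the job is handed in; nothing more can be done
None
```

The stay's middle hole is over the peg with the arm lying flat, and it holds the door open by itself. The memory stick is still on the roof, and the job was handed in at about 12.5 s on the robot's clock.

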